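# Set up a plaster mould frame around a master

### The job

Set up for a plaster mould: first stand the plaster master in the middle of the dark baseboard, relief upward, its length along the length of the baseboard, before any frame board goes on. Then stand the four loose frame boards on edge round it as a closed rectangular box: a long board along each long side of the master, the two short boards crosswise between the long ones at their ends, outer faces flush and corners closed to within a few millimetres (clay will seal them), with the master in the middle of the box. Leave the tape roll, the cup and the bowl where they are.

Things in the scene. Friction and masses are not known exactly. Their poses are not given: they have to be found in the camera images.
- baseboard: Dark brown flat plywood baseboard lying fixed on the bench, 230 (x) by 175 (y) by 18 mm thick. Origin: centre of its underside; x along its length, z up; its top face is 18 mm above the origin. Place and yaw differ at each start.
- master: Loose white plaster master: a plain rectangular block 90 (x) by 42 (y) by 26 mm high, with a half baluster in relief along its top (total height 44 mm, relief up to 35 mm wide). About 0.22 kg. Origin: centre of the underside; x along its length, z up. Begins relief up on the bench, left or right of the baseboard. Grip it across its 42 mm width. Either end may point either way.
- side_a: One of the two equal long frame boards: white-faced plywood with bare edges, 180 long (x) by 20 thick (y) by 65 mm high (z), about 0.17 kg. Origin: centre of the underside; x along its length, y through its thickness, z up. It begins standing on its long edge on the bench and stays standing that way in the frame. Symmetric.
- side_b: The other long frame board, the same as side_a (180 by 20 by 65 mm); the two are interchangeable. Origin: centre of the underside; x along its length, y through its thickness, z up. It begins standing on its long edge on the bench and stays standing that way in the frame. Symmetric.
- end_a: One of the two equal short frame boards: white-faced plywood with bare edges, 84 long (x) by 20 thick (y) by 65 mm high (z), about 0.08 kg. In the frame its 84 mm length spans between the inner faces of the two long boards, and its outer face is level with their ends. Origin: centre of the underside; x along its length, y through its thickness, z up. It begins standing on its long edge on the bench and stays standing that way in the frame. Symmetric.
- end_b: The other short frame board, the same as end_a (84 by 20 by 65 mm); the two are interchangeable. Origin: centre of the underside; x along its length, y through its thickness, z up. It begins standing on its long edge on the bench and stays standing that way in the frame. Symmetric.
- tape: Bystander: loose roll of blue tape lying flat, 84 mm diameter, 36 mm high, open in the middle. Origin: centre of the underside. On the other side of the baseboard from the master.
- cup: Bystander: loose black takeaway cup with a white lid, 88 mm diameter, 113 mm high, beyond the baseboard. Origin: centre of the underside.
- bowl: Bystander: loose dark rubber mixing bowl, 124 mm diameter, 62 mm high, beyond the baseboard. Origin: centre of the underside.
Things that resemble listed ones, but are neither listed nor needed, are in the scene too. What is shaped like the side_b but purple is not meant.

How it is judged:
By the outcome, as a careful person would: the job done as asked, in the order asked, and still so for the second after the job is handed in, with the robot touching nothing.
It also fails if it takes over 122 s, if anything falls off the work surface, if the arm or the gripper's body presses on something with over 40 N, if the wrist force passes 120 N, or if a joint passes its speed limit or range.

### The arm

A 7-joint arm with a two-finger parallel gripper is mounted at the origin on the work surface. World frame = base frame: x ahead of the robot, y to its left, z up, the work surface at z = 0. Lengths are in m, angles in rad, forces in N, time in s.
With the tool pointing down it reaches from about 0.4 to 0.85 m from the base axis. Payload 10.4 kg.
Tool frame: the origin (TCP) lies midway between the tips of the shut fingers; the grasp point (between the pads) lies manip.grip_depth behind it (manip.grip_depth is the distance from the TCP to the grasp point, in m); z points along the fingers, x is the direction in which the jaws open and shut, and the axes are right-handed (so a half turn about z gives the same grasp; the last joint's range is limited). The gripper opens to 85 mm and grips with 20 to 120 N. Pads are 22 mm wide; open, the fingers measure 114 mm over their backs; the gripper's body (76 mm by 85 mm) begins 54 mm behind the grasp point. The pads swing forward as they close: fully open they stand 13 mm farther back than shut.
Start: joints at [1.312, 0.332, -0.065, 1.46, 0.022, 1.35, -0.088], TCP at [0.146, -0.608, 0.231] pointing down, gripper open.
Joint ranges: [-2.6, 2.6], [-0.5, 2.12], [-1.47, 1.34], [0.16, 2.42], [-1.27, 4.41], [0.06, 2.06], [-2.6, 2.6]. Speed limits (rad/s): [2.22, 2.22, 2.79, 2.79, 3.14, 3.14, 3.14].

### API

Orientations are given as a unit quaternion [x, y, z, w].
In Python, from workcell import manip gives the robot as it stands. The module is installed in compiled form; this text tells all that it offers.
- The arm moves only by the tool send_rows, never from a script. Its argument "steps" is a list of rows, each a list of 2 entries, a list of its own where there are three numbers: the shift along the tool's x, y, z in m, then the turn about the tool's z in rad. In form: [[[x, y, z], spin], ...]. A call has exactly 8 rows; each row is the pose to reach, as a shift and turn from the pose commanded when the call began, along the tool's axes at that moment; what a row does not reach only later rows make up. A row lasts 1/8 s, in which the tool goes at most 62.5 mm and 10.7 degrees, less where a joint would pass 70% of its speed; a pose out of reach is approached as far as the arm can. A call with a gripper value outside its range is refused whole. "hand" is the opening, from 0 (shut) to 1 (fully open), set as the call begins (left out, the last holds). The fingers move at their own pace and stop on an object; "force" is the grip in N (left out, the last holds). Time passes only in rows, so rows that repeat a pose let the fingers close, or fill a call up. It gives the time, the measured TCP pose, the force and the opening at its end, in the units of the state.
- manip.get_obs(): the state, without advancing time (a new reading comes with each control period).
- manip.camera(name): name is "scene" or "top" or "wrist"; returns (picture, depth): 384x512x3 uint8, red, green, blue; 384x512 float32, m along the optical axis (not along the pixel's ray), 0 where there is no reading.
- manip.camera_info(name): a dict with "intrinsics" (3x3 intrinsics, pixels), "pose" (4x4, takes a point from camera to world coordinates); the wrist camera has in their place "T_tool_cam" (4x4, takes a point from camera to tool coordinates, whose origin is the TCP and whose axes are the tool frame's). Camera axes: x right, y up, looking along -z (the intrinsics and any distortion apply to the point x, -y, -z); pixel columns grow to the right and rows downward; lengths in m; the calibration is good to about 2 mm. A picture is of the moment at which its call begins: read the wrist's pose just before it. camera_info takes no time and is no camera call.
- manip.hand_in(): hands the job in, once; it reports no verdict.
The state is a dict: "clock": time; "joint_pos": joint angles; "joint_velocities": joint speeds; "tau": joint torques, N m; "position": TCP position; "ee_rot": TCP orientation; "ft_force": force on the tool from outside, world axes, zero at the start; "torque": the same for the moment, N m; "grip_width": opening from 0.0 (shut) to 1.0 (fully open).
Only numpy, scipy, OpenCV 4.12 (cv2) and the standard library are available. Lean on these libraries where they do the work, as an engineer would, in place of code of your own. Each camera call takes 0.05 s, during which the arm holds its last target.

## Working session

There is one attempt and no reset: what is moved stays moved. The work goes in short steps, Python scripts to look and compute and a tool call to move; the robot and the scene stay as the last step left them, time stands still between calls to the robot, and variables do not carry over. Pictures are saved under pics/ and viewed, and the job is handed in when it is done.

Besides the shell and the picture viewer there is one more tool, called after ">>>" in YAML: its name, and indented under it one key for each argument. send_rows: Moves the arm, as the interface text tells. Its arguments: {"type":"object","properties":{"steps":{"type":"array"},"hand":{"type":"number"},"force":{"type":"number"}},"required":["steps"]}

```bash
mkdir -p pics; python3 - <<'E'
from workcell import manip
import cv2,numpy as np
print(manip.grip_depth)
o=manip.get_obs()
for k,v in o.items(): print(k,v)
for n in ["scene","top"]:
    p,d=manip.camera(n); np.savez(f"{n}0.npz",p=p,d=d)
    cv2.imwrite(f"pics/{n}0.png",cv2.resize(p[:,:,::-1],(800,600)))
    i=manip.camera_info(n);print(n,i)
print(manip.camera_info("wrist"))
E
```

```text
0.0187
clock 0.0
joint_pos [ 1.31241299  0.33288358 -0.06469174  1.46094436  0.02162429  1.34990148
 -0.0884912 ]
joint_velocities [ 3.52479878e-04 -4.76670411e-04  1.29908901e-03 -8.62459380e-06
 -9.94522817e-04  9.70740120e-04 -5.60178010e-04]
tau [ 2.30730411e-04 -6.25450659e+01  4.89525776e-02 -3.91596866e+01
  1.61075051e-02  1.00457633e-02 -3.64516302e-05]
position [ 0.14589665 -0.60734479  0.23050716]
ee_rot [ 7.85375932e-01 -6.19018680e-01 -5.93356113e-04 -4.08326412e-04]
ft_force [-0.75930471 -0.59538937 -0.53179401]
torque [ 0.01737764 -0.04766441 -0.00749393]
grip_width 0.9983139320626914
scene {'intrinsics': array([[410.89971084,   0.        , 265.42350498],
       [  0.        , 410.89971084, 194.25107   ],
       [  0.        ,   0.        ,   1.        ]]), 'pose': array([[ 0.75331958, -0.53841308,  0.3776519 ,  0.98971525],
       [ 0.65750997,  0.62864033, -0.41532153, -0.54118878],
       [-0.01379267,  0.56117974,  0.82757904,  1.08777517],
       [ 0.        ,  0.        ,  0.        ,  1.        ]])}
top {'intrinsics': array([[387.83814567,   0.        , 255.3531
[... 190 characters left out ...]
.99979776,  0.01840038, -0.00811583, -0.01172343],
       [-0.00563313,  0.13117046,  0.99134382,  1.32157577],
       [ 0.        ,  0.        ,  0.        ,  1.        ]])}
{'intrinsics': array([[281.78162956,   0.        , 258.0431962 ],
       [  0.        , 281.78162956, 193.41037483],
       [  0.        ,   0.        ,   1.        ]]), 'T_tool_cam': array([[ 9.99999606e-01, -6.65761390e-04,  5.87466908e-04,
         3.81980008e-04],
       [-4.67838815e-04, -9.57429975e-01, -2.88665247e-01,
        -7.44710213e-02],
       [ 7.54640603e-04,  2.88664858e-01, -9.57429909e-01,
        -1.41817053e-01],
       [ 0.00000000e+00,  0.00000000e+00,  0.00000000e+00,
         1.00000000e+00]])}
```

View pics/scene0.png

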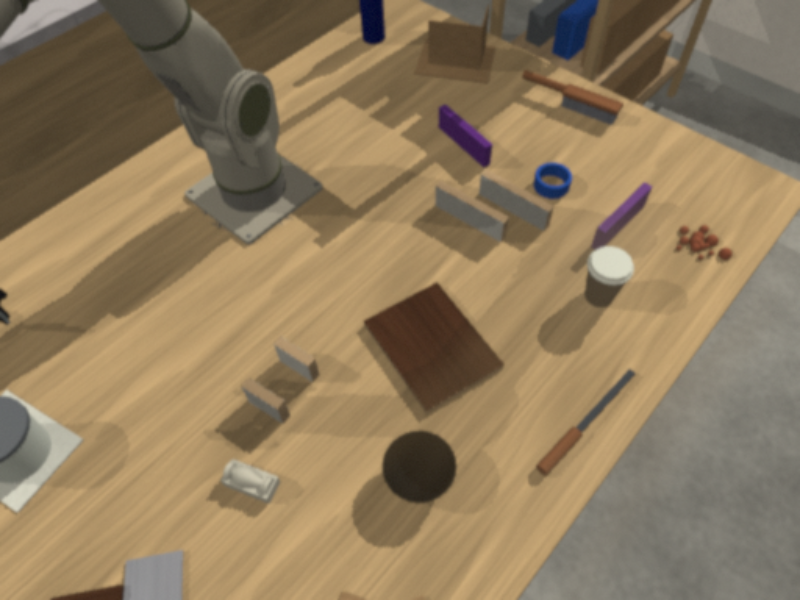

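View pics/top0.png

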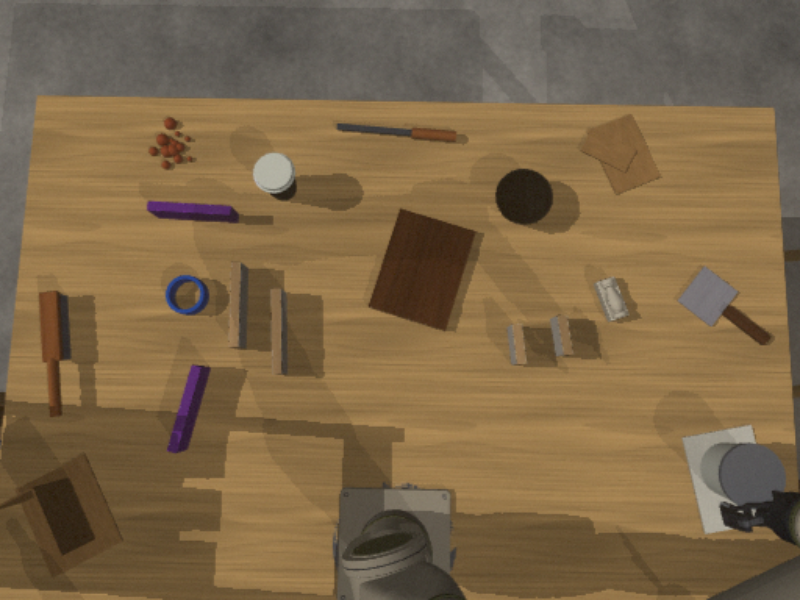

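Top picture (800x600): baseboard at (423,268), master at (612,299), short boards at (518,344) and (562,336), pale long boards at (238,305) and (279,331). The two purple boards at (192,211) and (190,408) are the wrong colour. Next I'll measure the positions.

```bash
cat > h.py <<'E'
from workcell import manip
import cv2,numpy as np
from scipy.spatial.transform import Rotation as R
def cloud(p,d,K,T):
    v,u=np.mgrid[0:d.shape[0],0:d.shape[1]]
    x=(u-K[0,2])/K[0,0]*d; y=(v-K[1,2])/K[1,1]*d
    P=np.stack([x,-y,-d,np.ones_like(d)],-1)@T.T
    P=P[...,:3]; P[d<=0]=np.nan
    return P
def get(n,load=None):
    i=manip.camera_info(n)
    if n=="wrist":
        o=manip.get_obs(); Tt=np.eye(4);Tt[:3,:3]=R.from_quat(o['ee_rot']).as_matrix();Tt[:3,3]=o['position']
        T=Tt@i['T_tool_cam']
    else: T=i['pose']
    if load: z=np.load(load);p,d=z['p'],z['d']
    else: p,d=manip.camera(n)
    return p,d,cloud(p,d,i['intrinsics'],T)
def rect(P):
    c,(w,h),a=cv2.minAreaRect((P[:,:2]*1000).astype(np.float32))
    if w<h: w,h=h,w;a+=90
    a=(a+90)%180-90
    return np.round(c,1),round(w,1),round(h,1),round(a,2)
def move(tx,ty,tz,yaw=None):
    """shift in tool axes; yaw = world direction (deg) of tool x, mod 180"""
    o=manip.get_obs(); M=R.from_quat(o['ee_rot']).as_matrix()
    d=M.T@(np.array([tx,ty,tz])-o['position'])
    cur=np.degrees(np.arctan2(M[1,0],M[0,0]))
    s=0
    if yaw is not None:
        s=-((yaw-cur+90)%180-90)   # tool z down
    print("shift",np.round(d,4),"spin",round(np.radians(s),4),"curyaw",round(cur,2),"tilt",np.round(M[:,2],4),"j7",o['joint_pos'][6].round(2))
E
python3 - <<'E'
from h import *
for n in ["top","scene"]:
    p,d,P=get(n,n+"0.npz")
    print(n,"table z",np.nanmedian(P[...,2]))
    ok=np.isfinite(P[...,2])
    hsv=cv2.cvtColor(p,cv2.COLOR_RGB2HSV)
    m=(ok&(P[...,2]>0.012)&(P[...,0]>0.2)&(P[...,0]<0.95)&(abs(P[...,1])<.75)).astype(np.uint8)
    k,l,st,c=cv2.connectedComponentsWithStats(m)
    for j in range(1,k):
        if st[j,4]<60: continue
        Q=P[l==j]; zt=np.percentile(Q[:,2],98); T=Q[Q[:,2]>zt-.008]
        print(j,c[j].round(),st[j,4],"ztop",zt.round(4),"top",rect(T),"all",rect(Q),np.median(p[l==j],0))
E
```

```text
top table z 0.0005622984828208555
2 [259.  84.] 367 ztop 0.0284 top (array([896.7,  13.1]), 265.1, 21.9, 85.88) all (array([895.7,  13.1]), 266.8, 25.0, 86.63) [86. 63. 44.]
13 [110.  96.] 75 ztop 0.0204 top (array([845.9, 516.9]), 48.4, 39.7, 69.55) all (array([845.5, 520.4]), 45.3, 43.7, -2.2) [112.  59.  34.]
33 [176. 112.] 636 ztop 0.1184 top (array([765.4, 264.5]), 76.5, 75.3, -37.22) all (array([766.1, 264.8]), 86.4, 85.4, 32.08) [178. 176. 162.]
51 [336. 124.] 798 ztop 0.0666 top (array([ 736.7, -263.8]), 121.3, 120.7, -26.07) all (array([ 736.7, -263.8]), 121.3, 120.7, -26.07) [42. 33. 23.]
57 [123. 135.] 559 ztop 0.0701 top (array([697.5, 452.8]), 180.7, 22.7, 87.71) all (array([697.4, 452.3]), 181.5, 24.4, 87.88) [81. 41. 96.]
58 [270. 172.] 3382 ztop 0.0242 top (array([583.5, -49.6]), 231.2, 174.8, -16.36) all (array([583.8, -49.7]), 232.0, 175.1, -16.46) [68. 43. 25.]
60 [152. 196.] 573 ztop 0.0696 top (array([492.2, 342.6]), 175.6, 23.4, 0.99) all (array([491.2, 342.6]), 178.8, 23.4, 0.99) [131. 104.  72.]
64 [119. 188.] 294 ztop 0.0417 top (array([516. , 459.9]), 81.8, 
[... 2580 characters left out ...]
 (array([ 443.2, -347.3]), 84.7, 21.5, 7.18) all (array([ 443.4, -346.9]), 85.8, 23.2, 8.75) [134.  116.5  93. ]
18 [ 13. 289.] 869 ztop 0.1056 top (array([ 216.6, -675.1]), 68.8, 33.3, -86.55) all (array([ 217.4, -692.5]), 102.0, 34.3, -89.71) [105. 107. 103.]
19 [268. 296.] 1244 ztop 0.0632 top (array([ 738.1, -265. ]), 121.3, 119.6, -50.62) all (array([ 738.1, -265. ]), 121.3, 119.6, -50.62) [53. 44. 32.]
20 [159. 307.] 583 ztop 0.0425 top (array([ 526.8, -462.5]), 82.5, 27.6, 20.91) all (array([ 526.3, -460.8]), 92.1, 43.2, 20.14) [162. 157. 138.]
22 [ 67. 380.] 174 ztop 0.0196 top (array([ 487.7, -730.2]), 61.8, 21.2, 46.39) all (array([ 487.7, -730.2]), 61.8, 21.2, 46.39) [70. 46. 31.]
```

```bash
python3 - <<'E'
import numpy as np,cv2
p=np.load('top0.npz')['p'][:,:,::-1]
a=cv2.resize(p[150:260,120:230],(390,390),interpolation=cv2.INTER_CUBIC);b=cv2.resize(p[150:260,310:420],(390,390),interpolation=cv2.INTER_CUBIC)
cv2.imwrite('pics/crop0.png',np.hstack([a,b]))
E
```

```text
(no output)
```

View pics/crop0.png

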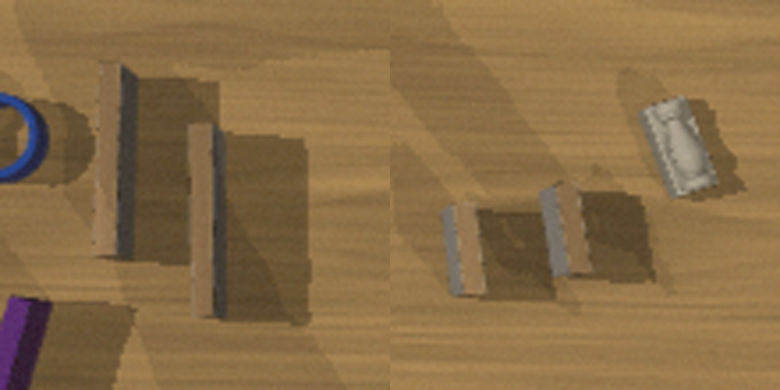

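The crop shows pale long boards and short boards, so these are the ones meant. First I go above the master.

```bash
python3 - <<'E'
from h import *
move(.5255,-.461,.16,109.5)
E
```

```text
shift [-0.0536 -0.4033  0.0706] spin -0.1046 curyaw -76.49 tilt [-4.0e-04  1.2e-03 -1.0e+00] j7 -0.09
```

>>> send_rows:
  steps:
    - [[-0.007,-0.055,0.01],-0.02]
    - [[-0.014,-0.11,0.02],-0.04]
    - [[-0.021,-0.165,0.03],-0.06]
    - [[-0.028,-0.22,0.04],-0.08]
    - [[-0.035,-0.275,0.05],-0.1]
    - [[-0.042,-0.33,0.06],-0.1046]
    - [[-0.049,-0.385,0.07],-0.1046]
    - [[-0.0536,-0.4033,0.0706],-0.1046]
  hand: 1

```text
clock: 1.1
position: [0.5288, -0.4577, 0.1588]
ee_rot: [0.818, -0.575, -0.001, -0.001]
ft_force: [-0.7, -0.7, -0.0]
grip_width: 1.002
```

```bash
cat >> h.py <<'E'
def wlook(tag,zmin=.012,view=True,minpix=300):
    p,d,P=get("wrist"); np.savez(tag+".npz",p=p,d=d,P=P)
    if view: cv2.imwrite(f"pics/{tag}.png",p[:,:,::-1])
    m=(np.isfinite(P[...,2])&(P[...,2]>zmin)).astype(np.uint8)
    k,l,st,c=cv2.connectedComponentsWithStats(m)
    print("z0",np.nanmedian(P[...,2][m==0]).round(4))
    for j in range(1,k):
        if st[j,4]<minpix: continue
        Q=P[l==j]; zt=np.percentile(Q[:,2],95); T=Q[Q[:,2]>zt-.006]
        print(c[j].round(),st[j,4],"ztop",zt.round(4),"top",rect(T),"all",rect(Q))
    return p,d,P
E
python3 - <<'E'
from h import *
o=manip.get_obs();print(o['clock'],o['position'],o['ft_force'])
wlook("w1")
move(.5255,-.461,.16,109.5)
E
```

```text
1.1 [ 0.52883855 -0.45766742  0.15881751] [-0.69437122 -0.6758219  -0.00310663]
z0 -0.0007
[260. 185.] 3608 ztop 0.041 top (array([ 526.7, -460.3]), 82.1, 27.8, 20.3) all (array([ 527.1, -460.1]), 89.2, 42.1, 20.01)
[ 27. 217.] 4884 ztop 0.0651 top (array([ 422.9, -253.6]), 85.1, 19.0, 6.35) all (array([ 423.1, -253.6]), 85.2, 22.1, 8.48)
[249. 326.] 43765 ztop 0.2525 top (array([ 543.2, -452.4]), 126.3, 13.6, -70.1) all (array([ 504.4, -543. ]), 434.4, 132.1, -79.49)
shift [ 0.0022  0.0052 -0.0007] spin 0.0055 curyaw -70.18 tilt [ 3.e-04  3.e-03 -1.e+00] j7 -0.65
```

View pics/w1.png

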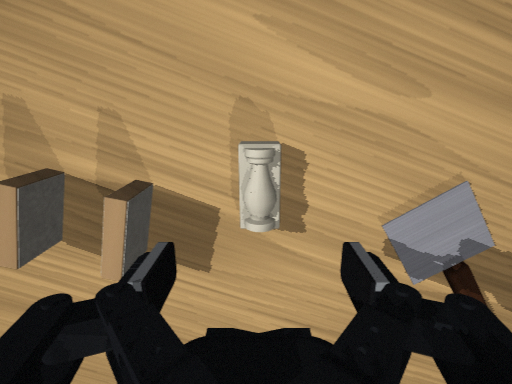

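The master is at pixel (260,185) in the wrist picture, relief up, between the open fingers. I'll descend and grip it.

```bash
python3 - <<'E'
from h import *
move(.527,-.4602,.008,110.1)
E
```

```text
shift [0.0024 0.0037 0.1513] spin -0.0049 curyaw -70.18 tilt [ 3.e-04  3.e-03 -1.e+00] j7 -0.65
```

>>> send_rows:
  steps:
    - [[0,0,0.04],0]
    - [[0,0,0.08],0]
    - [[0,0,0.1],0]
    - [[0,0,0.1],0]
    - [[0,0,0.1],0]
    - [[0,0,0.1],0]
    - [[0,0,0.1],0]
    - [[0,0,0.1],0]

```text
clock: 2.15
position: [0.5258, -0.4615, 0.0612]
ee_rot: [0.817, -0.577, 0.0, 0.0]
ft_force: [0.7, 0.4, 1.0]
grip_width: 0.999
```

```bash
python3 - <<'E'
from h import *
print(manip.get_obs()['position'])
move(.527,-.4602,.008,110.1)
E
```

```text
[ 0.52581335 -0.4614799   0.06118159]
shift [-0.0008 -0.0015  0.0532] spin -0.0103 curyaw -70.49 tilt [ 4.e-04 -4.e-04 -1.e+00] j7 -0.67
```

>>> send_rows:
  steps:
    - [[-0.0008,-0.0015,0.03],-0.01]
    - [[-0.0008,-0.0015,0.053],-0.01]
    - [[-0.0008,-0.0015,0.053],-0.01]
    - [[-0.0008,-0.0015,0.053],-0.01]
    - [[-0.0008,-0.0015,0.053],-0.01]
    - [[-0.0008,-0.0015,0.053],-0.01]
    - [[-0.0008,-0.0015,0.053],-0.01]
    - [[-0.0008,-0.0015,0.053],-0.01]

```text
clock: 3.15
position: [0.5268, -0.4602, 0.0079]
ee_rot: [0.82, -0.573, 0.0, 0.0]
ft_force: [0.9, -1.0, 0.1]
grip_width: 0.998
```

>>> send_rows:
  steps:
    - [[0,0,0],0]
    - [[0,0,0],0]
    - [[0,0,0],0]
    - [[0,0,0],0]
    - [[0,0,0],0]
    - [[0,0,0],0]
    - [[0,0,0],0]
    - [[0,0,0],0]
  hand: 0
  force: 40

```text
clock: 4.15
position: [0.5269, -0.4602, 0.0079]
ee_rot: [0.82, -0.573, 0.0, 0.0]
ft_force: [0.8, 0.4, 2.7]
grip_width: 0.477
```

```bash
python3 - <<'E'
from h import *
print(manip.get_obs()['position'])
wlook("w2",minpix=800)
move(.527,-.4602,.1,110.1)
E
```

```text
[ 0.52692155 -0.46020221  0.00790463]
z0 -0.0007
[239. 311.] 57063 ztop 0.0993 top (array([ 540. , -455.4]), 129.0, 16.8, -69.88) all (array([ 513.7, -427.6]), 201.0, 88.2, -63.32)
shift [ 0.0001 -0.0001 -0.0921] spin -0.0004 curyaw -69.92 tilt [ 2.e-04 -2.e-04 -1.e+00] j7 -0.67
```

View pics/w2.png

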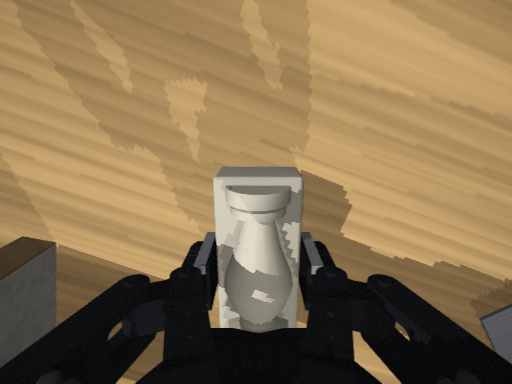

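Gripped, with the opening at about 40.5 mm. I'll lift it and carry it above the baseboard.

```bash
python3 - <<'E'
from h import *
move(.585,-.05,.2,-106.5)
E
```

```text
shift [-0.3653 -0.1954 -0.1922] spin 0.6384 curyaw -69.92 tilt [ 2.e-04 -2.e-04 -1.e+00] j7 -0.67
```

>>> send_rows:
  steps:
    - [[0,0,-0.05],0]
    - [[0,0,-0.1],0]
    - [[-0.045,-0.025,-0.13],0.1]
    - [[-0.095,-0.05,-0.15],0.2]
    - [[-0.145,-0.078,-0.17],0.3]
    - [[-0.195,-0.105,-0.18],0.4]
    - [[-0.245,-0.131,-0.19],0.5]
    - [[-0.295,-0.158,-0.192],0.6]

```text
clock: 5.2
position: [0.5738, -0.1271, 0.1999]
ee_rot: [-0.612, 0.791, -0.0, -0.0]
ft_force: [1.2, 0.3, -3.0]
grip_width: 0.482
```

```bash
python3 - <<'E'
from h import *
print(manip.get_obs()['position'],manip.get_obs()['grip_width'])
move(.585,-.05,.2,-106.5)
E
```

```text
[ 0.57380874 -0.1270848   0.19989255] 0.48243532486735446
shift [-0.0774  0.0085 -0.0001] spin 0.0349 curyaw -104.5 tilt [ 1.e-04 -3.e-04 -1.e+00] j7 -1.75
```

>>> send_rows:
  steps:
    - [[-0.04,0.004,0],0.035]
    - [[-0.0774,0.0085,0],0.035]
    - [[-0.0774,0.0085,0],0.035]
    - [[-0.0774,0.0085,0],0.035]
    - [[-0.0774,0.0085,0],0.035]
    - [[-0.0774,0.0085,0],0.035]
    - [[-0.0774,0.0085,0],0.035]
    - [[-0.0774,0.0085,0],0.035]

```text
clock: 6.2
position: [0.5848, -0.0519, 0.1997]
ee_rot: [-0.6, 0.8, -0.0, -0.0]
ft_force: [-0.1, 0.1, -2.4]
grip_width: 0.48
```

```bash
python3 - <<'E'
from h import *
print(manip.get_obs()['position'],manip.get_obs()['grip_width'])
p,d,P=wlook("w3",minpix=800)
z=P[...,2];m=(z>.014)&(z<.024);print(np.nanmedian(z[m]),m.sum(),rect(P[m]))
k,l,st,c=cv2.connectedComponentsWithStats(m.astype(np.uint8));j=1+np.argmax(st[1:,4]);print(rect(P[l==j]),st[j])
move(.585,-.05,.2,-106.5)
E
```

```text
[ 0.58480066 -0.05190898  0.19971698] 0.479648109660515
z0 -0.0007
[438.  11.] 1842 ztop 0.0617 top (array([ 689.1, -248.8]), 87.4, 19.9, 73.66) all (array([ 695.3, -250.8]), 87.1, 33.0, 76.7)
[246. 267.] 75986 ztop 0.29 top (array([597.8, -55.3]), 128.1, 18.0, 73.84) all (array([584.2,  86.8]), 516.7, 253.6, -84.96)
[456. 260.] 2901 ztop 0.065 top (array([ 422.7, -250.9]), 85.5, 22.5, 6.95) all (array([ 422.8, -250.9]), 85.6, 22.7, 6.68)
0.017291110157112016 20750 (array([555.2,  -4.9]), 675.9, 326.5, 87.31)
(array([592. , -51.4]), 213.9, 175.5, -16.29) [  174    70   165   182 19277]
shift [-0.0018  0.0003 -0.0003] spin 0.0032 curyaw -106.31 tilt [ 1.e-04 -2.e-04 -1.e+00] j7 -1.92
```

View pics/w3.png

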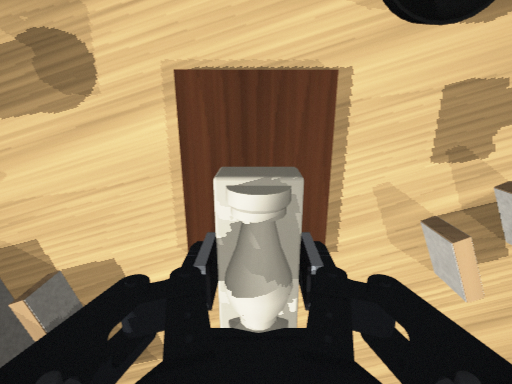

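The baseboard is at pixel (256,160), centre about (0.5844,-0.0495), yaw -16.4°. I'll lower the master onto it.

```bash
python3 - <<'E'
from h import *
move(.5845,-.0495,.0265,-106.4)
E
```

```text
shift [-0.0022  0.001   0.1732] spin 0.0015 curyaw -106.31 tilt [ 1.e-04 -2.e-04 -1.e+00] j7 -1.92
```

>>> send_rows:
  steps:
    - [[-0.0022,0.001,0.04],0.0015]
    - [[-0.0022,0.001,0.09],0.0015]
    - [[-0.0022,0.001,0.14],0.0015]
    - [[-0.0022,0.001,0.16],0.0015]
    - [[-0.0022,0.001,0.165],0.0015]
    - [[-0.0022,0.001,0.165],0.0015]
    - [[-0.0022,0.001,0.165],0.0015]
    - [[-0.0022,0.001,0.165],0.0015]

```text
clock: 7.25
position: [0.5852, -0.0494, 0.0359]
ee_rot: [-0.599, 0.801, -0.001, 0.001]
ft_force: [0.5, 0.3, -2.2]
grip_width: 0.483
```

```bash
python3 - <<'E'
from h import *
print(manip.get_obs()['position'],manip.get_obs()['grip_width'])
move(.5845,-.0495,.0262,-106.4)
E
```

```text
[ 0.58521713 -0.04941308  0.03590027] 0.4826319402004343
shift [0.0003 0.0007 0.0097] spin 0.0 curyaw -106.4 tilt [ 1.9e-03 -3.0e-04 -1.0e+00] j7 -1.97
```

>>> send_rows:
  steps:
    - [[0.0003,0.0007,0.005],0]
    - [[0.0003,0.0007,0.0085],0]
    - [[0.0003,0.0007,0.0097],0]
    - [[0.0003,0.0007,0.0097],0]
    - [[0.0003,0.0007,0.0097],0]
    - [[0.0003,0.0007,0.0097],0]
    - [[0.0003,0.0007,0.0097],0]
    - [[0.0003,0.0007,0.0097],0]

```text
clock: 8.25
position: [0.5835, -0.0495, 0.0258]
ee_rot: [-0.599, 0.801, -0.0, -0.0]
ft_force: [-6.4, -0.2, 10.7]
grip_width: 0.486
```

>>> send_rows:
  steps:
    - [[0,0,0],0]
    - [[0,0,0],0]
    - [[0,0,0],0]
    - [[0,0,0],0]
    - [[0,0,-0.03],0]
    - [[0,0,-0.08],0]
    - [[0,0,-0.13],0]
    - [[0,0,-0.16],0]
  hand: 0.75

```text
clock: 9.25
position: [0.5845, -0.0494, 0.1879]
ee_rot: [-0.599, 0.801, -0.001, 0.001]
ft_force: [0.1, 0.3, -0.3]
grip_width: 0.752
```

```bash
python3 - <<'E'
from h import *
print(manip.get_obs()['position'],manip.get_obs()['grip_width'])
p,d,P=wlook("w4",minpix=800)
z=P[...,2]
def big(m):
    k,l,st,c=cv2.connectedComponentsWithStats(m.astype(np.uint8));j=1+np.argmax(st[1:,4]);return P[l==j]
for a,b in((.014,.024),(.038,.07)):
    print(rect(big((z>a)&(z<b)&(P[...,0]>.46))))
move(.493,.342,.2,90)
E
```

```text
[ 0.58447177 -0.04936288  0.18787339] 0.7515658600685697
z0 -0.0007
[446.   8.] 1537 ztop 0.0617 top (array([ 687.2, -247.8]), 77.1, 15.5, 73.74) all (array([ 694. , -249.5]), 77.6, 29.6, 73.8)
[250. 261.] 71841 ztop 0.2782 top (array([597.2, -52.3]), 131.6, 17.9, 73.59) all (array([522.3,  59. ]), 536.2, 271.8, -57.67)
[465. 264.] 3209 ztop 0.065 top (array([ 423. , -250.8]), 85.4, 22.5, 6.28) all (array([ 422.6, -250.8]), 86.4, 22.9, 6.79)
(array([584.4, -49.2]), 230.0, 175.7, -16.3)
(array([583.5, -49.6]), 90.0, 42.1, -16.51)
shift [-0.3493  0.1995 -0.0096] spin -0.2861 curyaw -106.39 tilt [ 7.2e-03 -7.0e-04 -1.0e+00] j7 -1.93
```

View pics/w4.png

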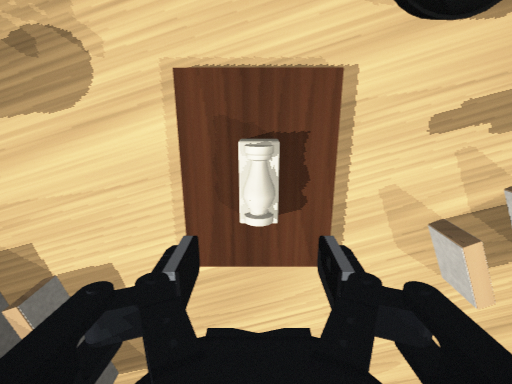

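The master at (258,183) stands centred on the baseboard: both centres agree within 1 mm and the yaw within 0.2°. Next is the nearer long board.

```bash
python3 - <<'E'
from h import *
move(.439,.252,.2,93)
E
```

```text
shift [-0.2477  0.2259 -0.0099] spin -0.3385 curyaw -106.39 tilt [ 7.2e-03 -7.0e-04 -1.0e+00] j7 -1.93
```

>>> send_rows:
  steps:
    - [[-0.035,0.032,-0.01],-0.05]
    - [[-0.075,0.068,-0.01],-0.11]
    - [[-0.115,0.105,-0.01],-0.17]
    - [[-0.155,0.141,-0.01],-0.23]
    - [[-0.195,0.178,-0.01],-0.29]
    - [[-0.23,0.21,-0.01],-0.3385]
    - [[-0.2477,0.2259,-0.01],-0.3385]
    - [[-0.2477,0.2259,-0.01],-0.3385]

```text
clock: 10.3
position: [0.4358, 0.2537, 0.1949]
ee_rot: [0.727, -0.687, -0.0, -0.0]
ft_force: [-0.5, -0.8, 0.2]
grip_width: 0.748
```

```bash
python3 - <<'E'
from h import *
print(manip.get_obs()['position'],manip.get_obs()['grip_width'])
p,d,P=wlook("w5",minpix=800,zmin=.05)
z=P[...,2]
move(.439,.252,.07,93)
E
```

```text
[0.43580995 0.25373002 0.19492115] 0.748418209888545
z0 -0.0006
[167. 109.] 5180 ztop 0.0653 top (array([493.3, 344. ]), 179.4, 22.2, 1.44) all (array([493.3, 343.8]), 179.5, 22.3, 1.62)
[258. 173.] 3710 ztop 0.0653 top (array([439.2, 254. ]), 179.6, 21.2, 3.44) all (array([439.2, 254. ]), 179.6, 21.2, 3.44)
[253. 331.] 40235 ztop 0.2887 top (array([451.3, 255. ]), 125.6, 13.9, -86.75) all (array([370.6, 344.1]), 347.9, 90.2, -52.81)
shift [ 0.0002 -0.0022  0.1248] spin 0.0014 curyaw -86.92 tilt [ 1.e-04 -2.e-04 -1.e+00] j7 -2.2
```

View pics/w5.png

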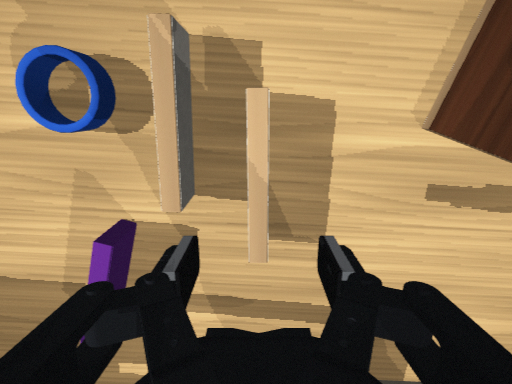

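The pale long board (258,173) is between the fingers. I'll grip it.

```bash
python3 - <<'E'
from h import *
print(manip.get_obs()['position'])
move(.4392,.2532,.03,93.3)
E
```

```text
[0.43675333 0.25214137 0.19483942]
shift [-0.001  -0.0025  0.1648] spin -0.0038 curyaw -86.92 tilt [ 1.e-04 -2.e-04 -1.e+00] j7 -2.2
```

>>> send_rows:
  steps:
    - [[-0.001,-0.0025,0.04],-0.004]
    - [[-0.001,-0.0025,0.09],-0.004]
    - [[-0.001,-0.0025,0.13],-0.004]
    - [[-0.001,-0.0025,0.155],-0.004]
    - [[-0.001,-0.0025,0.165],-0.004]
    - [[-0.001,-0.0025,0.165],-0.004]
    - [[-0.001,-0.0025,0.165],-0.004]
    - [[-0.001,-0.0025,0.165],-0.004]

```text
clock: 11.35
position: [0.44, 0.2533, 0.031]
ee_rot: [0.727, -0.687, 0.0, -0.001]
ft_force: [-0.2, -0.5, -0.4]
grip_width: 0.746
```

```bash
python3 - <<'E'
from h import *
p,d,P=wlook("w6",minpix=800,zmin=.05,view=False)
move(.4392,.2532,.03,93.3)
E
```

```text
z0 -0.0006
[197. 255.] 72646 ztop 0.1213 top (array([453.2, 254.5]), 131.7, 18.3, -86.66) all (array([477.9, 270.6]), 167.1, 145.3, -88.53)
shift [0.     0.0007 0.0008] spin -0.0013 curyaw -86.77 tilt [ 1.4e-03  4.0e-04 -1.0e+00] j7 -2.32
```

>>> send_rows:
  steps:
    - [[0,0.0007,0],-0.001]
    - [[0,0.0007,0],-0.001]
    - [[0,0.0007,0],-0.001]
    - [[0,0.0007,0],-0.001]
    - [[0,0.0007,0],-0.001]
    - [[0,0.0007,0],-0.001]
    - [[0,0.0007,0],-0.001]
    - [[0,0.0007,0],-0.001]
  hand: 0
  force: 50

```text
clock: 12.4
position: [0.4387, 0.2532, 0.0301]
ee_rot: [0.727, -0.687, 0.0, -0.0]
ft_force: [-1.0, -0.1, 4.1]
grip_width: 0.231
```

```bash
cat >>h.py <<'E'
def held(tag,z0,z1,ymax=None):
    """points in tool frame near gripped board"""
    o=manip.get_obs();M=R.from_quat(o['ee_rot']).as_matrix()
    p,d,P=get("wrist"); cv2.imwrite(f"pics/{tag}.png",p[:,:,::-1])
    Q=(P-o['position'])@M
    m=(Q[...,2]>z0)&(Q[...,2]<z1)&(abs(Q[...,0])<.04)&(abs(Q[...,1])<.13)
    br=p.astype(int).sum(-1)>200
    return p,P,Q,m&br
E
python3 - <<'E'
from h import *
print(manip.get_obs()['position'],manip.get_obs()['grip_width'])
p,P,Q,m=held("w7",-.04,-.03)
print(m.sum(),rect(Q[m]),Q[m].min(0),Q[m].max(0))
E
```

```text
[0.4386876  0.25316541 0.03008046] 0.2313934557479888
14087 (array([  3.4, -32.1]), 116.7, 48.0, -79.31) [-0.02554251 -0.09029053 -0.03999564] [ 0.02333088  0.02614925 -0.03000784]
```

View pics/w7.png

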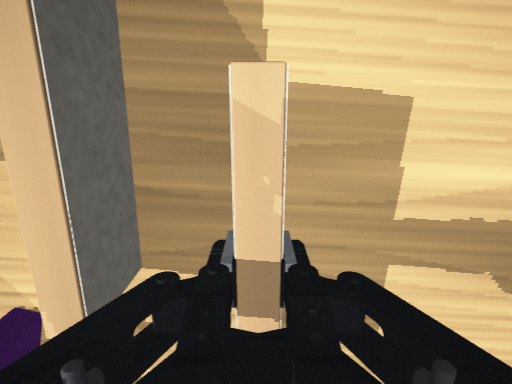

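The board is gripped in the middle, with its far end at (258,62), 90 mm from the tool. I'll carry it to the +v side.

```bash
python3 - <<'E'
from h import *
move(.5987,.0005,.13,-106.45)
E
```

```text
shift [ 0.2614 -0.1453 -0.0999] spin 0.3446 curyaw -86.71 tilt [ 1.e-04  0.e+00 -1.e+00] j7 -2.32
```

>>> send_rows:
  steps:
    - [[0,0,-0.04],0]
    - [[0.015,-0.008,-0.09],0.03]
    - [[0.06,-0.033,-0.1],0.09]
    - [[0.11,-0.061,-0.1],0.15]
    - [[0.16,-0.089,-0.1],0.21]
    - [[0.21,-0.117,-0.1],0.28]
    - [[0.25,-0.139,-0.1],0.3446]
    - [[0.2614,-0.1453,-0.1],0.3446]

```text
clock: 13.45
position: [0.5992, -0.0036, 0.1289]
ee_rot: [-0.596, 0.803, -0.0, -0.001]
ft_force: [0.2, 0.2, -2.7]
grip_width: 0.23
```

>>> send_rows:
  steps:
    - [[0,0,0.02],0]
    - [[0,0,0.04],0]
    - [[0,0,0.06],0]
    - [[0,0,0.067],0]
    - [[0,0,0.07],0]
    - [[0,0,0.07],0]
    - [[0,0,0.07],0]
    - [[0,0,0.07],0]

```text
clock: 14.45
position: [0.599, 0.0004, 0.0605]
ee_rot: [-0.599, 0.801, -0.0, 0.0]
ft_force: [0.4, 1.2, -2.3]
grip_width: 0.226
```

```bash
python3 - <<'E'
from h import *
p,P,Q,m=held("w8",-.04,-.03)
m&=(abs(Q[...,0])<.014);print(rect(Q[m]),rect(P[m]),Q[m].min(0))
move(.5987,.0005,.048,-106.45)
E
```

```text
(array([ -0.1, -31.7]), 117.1, 27.9, 89.92) (array([629.4,  -8.6]), 117.1, 27.9, -16.38) [-0.01399522 -0.09026552 -0.03992857]
shift [-0.0001  0.0003  0.0124] spin -0.0001 curyaw -106.46 tilt [ 6.e-04 -2.e-04 -1.e+00] j7 -2.07
```

View pics/w8.png

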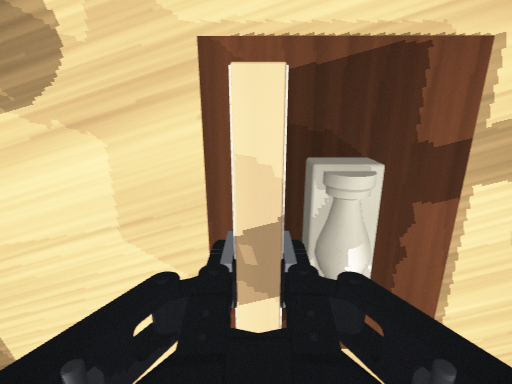

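Held board at (258,190), master at (345,225), with clearance between them. I'll set it down and release with a small opening.

>>> send_rows:
  steps:
    - [[0,0,0.006],0]
    - [[0,0,0.0105],0]
    - [[0,0,0.0127],0]
    - [[0,0,0.0127],0]
    - [[0,0,0.0127],0]
    - [[0,0,0.0127],0]
    - [[0,0,0.0127],0]
    - [[0,0,0.0127],0]

```text
clock: 15.5
position: [0.5985, 0.0004, 0.0481]
ee_rot: [-0.599, 0.801, -0.0, -0.0]
ft_force: [-7.0, -0.3, 10.6]
grip_width: 0.226
```

>>> send_rows:
  steps:
    - [[0,0,0],0]
    - [[0,0,0],0]
    - [[0,0,0],0]
    - [[0,0,0],0]
    - [[0,0,-0.02],0]
    - [[0,0,-0.05],0]
    - [[0,0,-0.1],0]
    - [[0,0,-0.14],0]
  hand: 0.33

```text
clock: 16.5
position: [0.5991, 0.0006, 0.191]
ee_rot: [-0.599, 0.801, -0.001, 0.001]
ft_force: [-0.4, -0.5, 0.5]
grip_width: 0.33
```

```bash
cat >>h.py <<'E'
def F(x,y,C=(584.0,-49.4),a=-16.45):
    a=np.radians(a);d=np.array([x,y])-C
    return np.round([d@[np.cos(a),np.sin(a)],d@[-np.sin(a),np.cos(a)]],1)
def frame(tag,n="wrist"):
    p,d,P=get(n);np.savez(tag+".npz",p=p,d=d,P=P);cv2.imwrite(f"pics/{tag}.png",p[:,:,::-1])
    z=P[...,2]; near=np.hypot(P[...,0]-.584,P[...,1]+.0494)<.18
    br=p.astype(int).sum(-1)>170
    for a,b,nm in((.076,.092,"boards"),(.038,.068,"master"),(.012,.024,"base")):
        m=near&(z>a)&(z<b)
        if nm!="base": m&=br
        k,l,st,c=cv2.connectedComponentsWithStats(m.astype(np.uint8))
        for j in range(1,k):
            if st[j,4]<250: continue
            r=rect(P[l==j]); print(nm,c[j].round(),st[j,4],r,"uv",F(*r[0]),"z",np.median(P[l==j][:,2]).round(4))
E
python3 - <<'E'
from h import *
print(manip.get_obs()['position'],manip.get_obs()['grip_width'],manip.get_obs()['ft_force'])
frame("w9")
move(.441,-.347,.2,-83)
E
```

```text
[0.59911252 0.00062244 0.19096563] 0.3298292420394995 [-0.4023952  -0.47543547  0.52901292]
boards [259. 180.] 4288 (array([5.985e+02, 3.000e-01]), 180.2, 21.2, -16.36) uv [-0.2 51.8] z 0.0822
master [308. 181.] 3304 (array([583.9, -49.9]), 88.9, 42.4, -16.43) uv [ 0.  -0.5] z 0.0503
base [313. 154.] 21716 (array([584.9, -49.7]), 229.1, 175.8, -16.32) uv [ 0.9 -0. ] z 0.0173
shift [ 0.379   0.0552 -0.005 ] spin -0.4092 curyaw -106.44 tilt [ 0.0095  0.     -1.    ] j7 -2.03
```

View pics/w9.png

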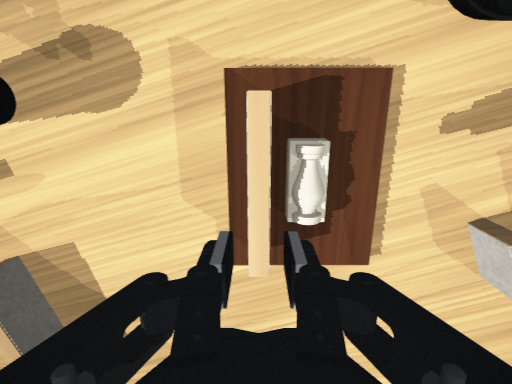

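The long board at (259,180) stands where planned (u -0.2, v 51.8 mm). Now the nearer short board.

```bash
python3 - <<'E'
from h import *
move(.4225,-.252,.19,-83)
E
```

```text
shift [0.2932 0.0999 0.0049] spin -0.4092 curyaw -106.44 tilt [ 0.0095  0.     -1.    ] j7 -2.03
```

>>> send_rows:
  steps:
    - [[0.04,0.013,0],-0.06]
    - [[0.085,0.029,0],-0.13]
    - [[0.135,0.046,0],-0.2]
    - [[0.185,0.063,0],-0.28]
    - [[0.23,0.078,0],-0.36]
    - [[0.27,0.092,0],-0.409]
    - [[0.2932,0.1,0],-0.409]
    - [[0.2932,0.1,0],-0.409]
  hand: 0.7

```text
clock: 17.55
position: [0.4189, -0.2541, 0.1885]
ee_rot: [0.748, -0.664, 0.001, 0.0]
ft_force: [0.9, 0.6, 0.3]
grip_width: 0.697
```

```bash
python3 - <<'E'
from h import *
p,d,P=wlook("w10",minpix=600,zmin=.05)
move(.4225,-.252,.03,-83)
E
```

```text
z0 -0.0006
[353. 172.] 2174 ztop 0.0653 top (array([ 443., -346.]), 84.1, 22.1, 8.52) all (array([ 443., -346.]), 84.2, 22.1, 8.54)
[255. 180.] 1818 ztop 0.0654 top (array([ 422.8, -251. ]), 83.5, 21.2, 6.95) all (array([ 422.8, -251. ]), 83.5, 21.2, 6.95)
[258. 333.] 39109 ztop 0.2824 top (array([ 434.2, -251.9]), 125.4, 13.2, -83.25) all (array([ 423.8, -253.3]), 132.9, 34.3, -83.31)
shift [-0.0005 -0.0025  0.1584] spin -0.0016 curyaw -83.09 tilt [ 1.3e-03 -6.0e-04 -1.0e+00] j7 -1.02
```

View pics/w10.png

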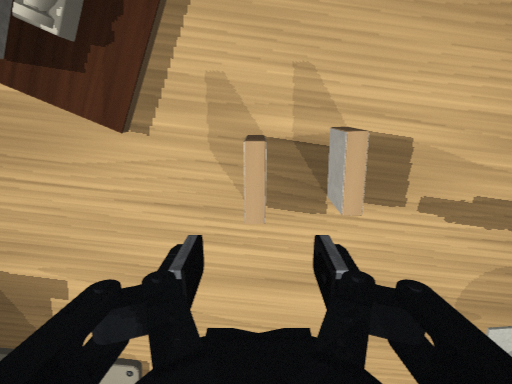

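The short board at (255,180) is between the fingers. I'll descend and grip it.

```bash
python3 - <<'E'
from h import *
move(.4228,-.2515,.03,-83)
E
```

```text
shift [-0.0009 -0.0029  0.1584] spin -0.0016 curyaw -83.09 tilt [ 1.3e-03 -6.0e-04 -1.0e+00] j7 -1.02
```

>>> send_rows:
  steps:
    - [[-0.001,-0.0015,0.05],0]
    - [[-0.001,-0.0015,0.1],0]
    - [[-0.001,-0.0015,0.14],0]
    - [[-0.001,-0.0015,0.155],0]
    - [[-0.001,-0.0015,0.158],0]
    - [[-0.001,-0.0015,0.158],0]
    - [[-0.001,-0.0015,0.158],0]
    - [[-0.001,-0.0015,0.158],0]

```text
clock: 18.6
position: [0.4216, -0.2516, 0.0301]
ee_rot: [0.749, -0.663, 0.001, -0.0]
ft_force: [-0.1, 0.1, -0.3]
grip_width: 0.703
```

```bash
python3 - <<'E'
from h import *
move(.4228,-.2515,.03,-83)
E
```

```text
shift [ 0.0001 -0.0012  0.0001] spin -0.0005 curyaw -83.03 tilt [ 1.2e-03 -8.0e-04 -1.0e+00] j7 -1.07
```

>>> send_rows:
  steps:
    - [[0,-0.0012,0],0]
    - [[0,-0.0012,0],0]
    - [[0,-0.0012,0],0]
    - [[0,-0.0012,0],0]
    - [[0,-0.0012,0],0]
    - [[0,-0.0012,0],0]
    - [[0,-0.0012,0],0]
    - [[0,-0.0012,0],0]
  hand: 0
  force: 50

```text
clock: 19.6
position: [0.4224, -0.2512, 0.0294]
ee_rot: [0.749, -0.663, 0.0, -0.0]
ft_force: [-0.7, 1.9, 4.0]
grip_width: 0.23
```

```bash
python3 - <<'E'
from h import *
print(manip.get_obs()['position'],manip.get_obs()['grip_width'])
p,P,Q,m=held("w11",-.04,-.03)
m&=(abs(Q[...,0])<.012);print(rect(Q[m]),Q[m].min(0))
move(.6607,-.072,.14,-16.45)
E
```

```text
[ 0.42238461 -0.25115489  0.02941033] 0.23031888204733925
(array([ 0. , -8.1]), 69.1, 23.9, 89.43) [-0.01198925 -0.04265327 -0.03842514]
shift [-0.1488 -0.2583 -0.1106] spin -1.1619 curyaw -83.02 tilt [ 2.e-04 -1.e-04 -1.e+00] j7 -1.07
```

View pics/w11.png

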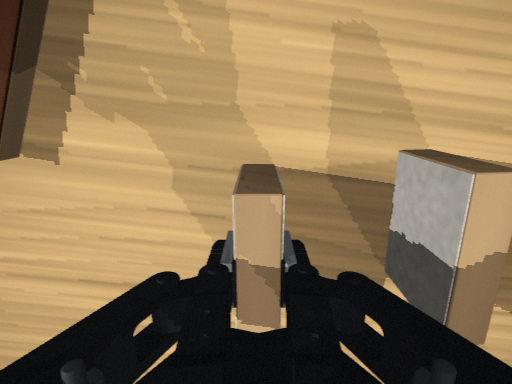

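Gripped, with the board's centre within 0.5 mm of the tool. I'll carry it to the far end slot.

>>> send_rows:
  steps:
    - [[0,0,-0.05],0]
    - [[-0.01,-0.02,-0.1],-0.1]
    - [[-0.035,-0.06,-0.11],-0.27]
    - [[-0.06,-0.104,-0.11],-0.45]
    - [[-0.085,-0.148,-0.11],-0.63]
    - [[-0.11,-0.191,-0.11],-0.81]
    - [[-0.132,-0.23,-0.11],-0.99]
    - [[-0.148,-0.258,-0.11],-1.162]

```text
clock: 20.65
position: [0.6613, -0.0712, 0.1383]
ee_rot: [0.99, -0.14, -0.001, -0.0]
ft_force: [0.5, -0.6, -0.5]
grip_width: 0.231
```

```bash
python3 - <<'E'
from h import *
print(manip.get_obs()['position'],manip.get_obs()['grip_width'])
move(.6601,-.0735,.06,-16.45)
E
```

```text
[ 0.66128598 -0.07123268  0.1383438 ] 0.23085869186162325
shift [-0.0004  0.0025  0.0783] spin 0.007 curyaw -16.05 tilt [-1.e-03  7.e-04 -1.e+00] j7 -0.4
```

>>> send_rows:
  steps:
    - [[0,0.0025,0.01],0.007]
    - [[0,0.0025,0.018],0.007]
    - [[0,0.0025,0.018],0.007]
    - [[0,0.0025,0.018],0.007]
    - [[0,0.0025,0.018],0.007]
    - [[0,0.0025,0.018],0.007]
    - [[0,0.0025,0.018],0.007]
    - [[0,0.0025,0.018],0.007]

```text
clock: 21.65
position: [0.6597, -0.0753, 0.1214]
ee_rot: [0.989, -0.146, 0.0, 0.0]
ft_force: [0.5, -0.0, -0.6]
grip_width: 0.232
```

```bash
python3 - <<'E'
from h import *
p,P,Q,m=held("w12",-.04,-.03)
m&=(abs(Q[...,0])<.012);print(rect(Q[m]),Q[m].min(0),rect(P[m]))
move(.6601,-.0735,.06,-16.45)
E
```

```text
(array([-0. , -7.6]), 68.7, 23.9, -89.77) [-0.01192486 -0.04190446 -0.03978385] (array([661.9, -68. ]), 68.7, 23.9, 72.92)
shift [-0.0001 -0.0018  0.0613] spin -0.0069 curyaw -16.84 tilt [ 1.e-04 -1.e-04 -1.e+00] j7 -0.42
```

View pics/w12.png

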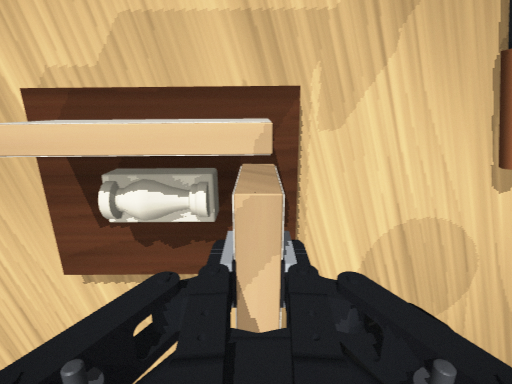

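>>> send_rows:
  steps:
    - [[0,-0.0018,0.01],-0.007]
    - [[0,-0.0018,0.025],-0.007]
    - [[0,-0.0018,0.045],-0.007]
    - [[0,-0.0018,0.06],-0.007]
    - [[0,-0.0018,0.065],-0.007]
    - [[0,-0.0018,0.065],-0.007]
    - [[0,-0.0018,0.065],-0.007]
    - [[0,-0.0018,0.065],-0.007]

```text
clock: 22.7
position: [0.6606, -0.0736, 0.057]
ee_rot: [0.99, -0.143, 0.001, 0.0]
ft_force: [0.3, 0.2, -0.5]
grip_width: 0.228
```

```bash
python3 - <<'E'
from h import *
o=manip.get_obs();print(o['ft_force'],o['position'])
move(.6602,-.0733,.0472,-16.45)
E
```

```text
[ 0.25117269  0.17272125 -0.46815185] [ 0.66061436 -0.07359255  0.05698316]
shift [-0.0005 -0.0002  0.0098] spin 0.0001 curyaw -16.45 tilt [ 1.1e-03 -2.0e-04 -1.0e+00] j7 -0.43
```

>>> send_rows:
  steps:
    - [[-0.0005,0,0.005],0]
    - [[-0.0005,0,0.009],0]
    - [[-0.0005,0,0.0099],0]
    - [[-0.0005,0,0.0099],0]
    - [[-0.0005,0,0.0099],0]
    - [[-0.0005,0,0.0099],0]
    - [[-0.0005,0,0.0099],0]
    - [[-0.0005,0,0.0099],0]

```text
clock: 23.7
position: [0.6599, -0.0734, 0.0475]
ee_rot: [0.99, -0.143, 0.0, 0.0]
ft_force: [-5.1, 0.4, 11.6]
grip_width: 0.229
```

>>> send_rows:
  steps:
    - [[0,0,0],0]
    - [[0,0,0],0]
    - [[0,0,0],0]
    - [[0,0,0],0]
    - [[0,0,-0.02],0]
    - [[0,0,-0.05],0]
    - [[0,0,-0.1],0]
    - [[0,0,-0.14],0]
  hand: 0.33

```text
clock: 24.7
position: [0.6602, -0.0732, 0.1902]
ee_rot: [0.99, -0.143, 0.001, -0.0]
ft_force: [0.3, -1.1, -0.4]
grip_width: 0.329
```

```bash
python3 - <<'E'
from h import *
frame("w13")
move(.443,-.3465,.19,-81.5)
E
```

```text
boards [166. 133.] 5135 (array([5.992e+02, 2.000e-01]), 180.0, 20.8, -16.42) uv [ 0.5 51.9] z 0.0822
boards [258. 190.] 1994 (array([660.9, -74.4]), 84.5, 21.1, 73.67) uv [80.8 -2.2] z 0.0822
master [181. 179.] 3374 (array([584.5, -48.9]), 89.6, 41.3, -16.42) uv [0.3 0.6] z 0.0506
base [184. 170.] 19412 (array([585.6, -49.2]), 230.6, 175.2, -16.23) uv [1.5 0.6] z 0.0173
shift [-0.133   0.3243  0.0042] spin 1.1355 curyaw -16.44 tilt [ 9.6e-03 -8.0e-04 -1.0e+00] j7 -0.39
```

View pics/w13.png

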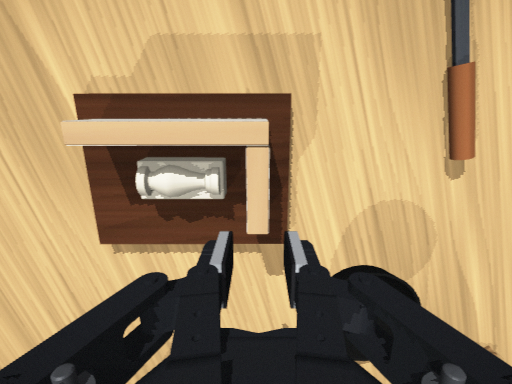

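The short board at (258,190) is flush at its end, with a gap of about 2 mm to the long board that I'll close later. Now the second short board.

>>> send_rows:
  steps:
    - [[-0.018,0.044,0],0.16]
    - [[-0.036,0.088,0],0.32]
    - [[-0.055,0.134,0],0.48]
    - [[-0.074,0.18,0],0.65]
    - [[-0.093,0.227,0],0.82]
    - [[-0.112,0.273,0],0.98]
    - [[-0.127,0.31,0],1.1355]
    - [[-0.133,0.3243,0],1.1355]
  hand: 0.7

```text
clock: 25.75
position: [0.4389, -0.3489, 0.1877]
ee_rot: [0.756, -0.654, 0.001, 0.0]
ft_force: [0.5, -0.2, 0.1]
grip_width: 0.697
```

```bash
python3 - <<'E'
from h import *
p,d,P=wlook("w14",minpix=600,zmin=.05)
move(.443,-.3465,.03,-81.5)
E
```

```text
z0 -0.0006
[256. 181.] 1844 ztop 0.0653 top (array([ 443.2, -345.9]), 83.7, 21.0, 8.78) all (array([ 443.2, -345.9]), 83.7, 21.1, 8.66)
[258. 333.] 39133 ztop 0.2816 top (array([ 454.3, -346.2]), 126.1, 13.4, -81.77) all (array([ 444. , -348.2]), 133.2, 34.4, -81.39)
shift [-0.0026 -0.0049  0.1575] spin -0.0014 curyaw -81.58 tilt [ 4.0e-04 -1.6e-03 -1.0e+00] j7 -0.87
```

View pics/w14.png

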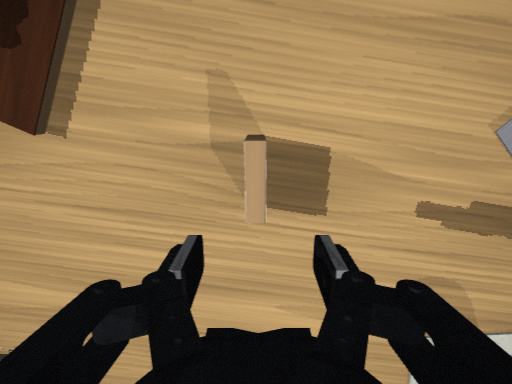

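The second short board, at (256,181), is aligned. I'll descend.

>>> send_rows:
  steps:
    - [[-0.0005,-0.001,0.05],0]
    - [[-0.0005,-0.001,0.1],0]
    - [[-0.0005,-0.001,0.14],0]
    - [[-0.0005,-0.001,0.155],0]
    - [[-0.0005,-0.001,0.158],0]
    - [[-0.0005,-0.001,0.158],0]
    - [[-0.0005,-0.001,0.158],0]
    - [[-0.0005,-0.001,0.158],0]

```text
clock: 26.8
position: [0.4418, -0.3465, 0.0294]
ee_rot: [0.758, -0.653, 0.001, -0.0]
ft_force: [0.2, 0.6, 0.6]
grip_width: 0.702
```

```bash
python3 - <<'E'
from h import *
move(.4433,-.3463,.03,-81.5)
E
```

```text
shift [-0.     -0.0016 -0.0006] spin -0.0 curyaw -81.5 tilt [ 0.0012 -0.001  -1.    ] j7 -0.91
```

>>> send_rows:
  steps:
    - [[0,-0.0014,0],0]
    - [[0,-0.0014,0],0]
    - [[0,-0.0014,0],0]
    - [[0,-0.0014,0],0]
    - [[0,-0.0014,0],0]
    - [[0,-0.0014,0],0]
    - [[0,-0.0014,0],0]
    - [[0,-0.0014,0],0]
  hand: 0
  force: 50

```text
clock: 27.8
position: [0.4429, -0.346, 0.0286]
ee_rot: [0.758, -0.653, 0.0, -0.0]
ft_force: [1.1, 0.8, 3.6]
grip_width: 0.229
```

```bash
python3 - <<'E'
from h import *
print(manip.get_obs()['position'],manip.get_obs()['grip_width'])
p,P,Q,m=held("w15",-.04,-.03)
m&=(abs(Q[...,0])<.012);print(rect(Q[m]),Q[m].min(0))
move(.507,-.028,.14,-16.45)
E
```

```text
[ 0.4428525  -0.34602797  0.02858512] 0.22872888282797735
(array([-0.1, -8.9]), 68.0, 23.6, 88.39) [-0.01199071 -0.04290104 -0.03792693]
shift [-0.305  -0.1105 -0.1115] spin -1.1353 curyaw -81.5 tilt [ 3.e-04 -2.e-04 -1.e+00] j7 -0.92
```

>>> send_rows:
  steps:
    - [[0,0,-0.05],0]
    - [[-0.02,-0.007,-0.1],-0.12]
    - [[-0.065,-0.023,-0.11],-0.29]
    - [[-0.115,-0.041,-0.11],-0.46]
    - [[-0.165,-0.06,-0.11],-0.63]
    - [[-0.215,-0.078,-0.11],-0.8]
    - [[-0.265,-0.096,-0.11],-0.97]
    - [[-0.305,-0.1105,-0.11],-1.135]

```text
clock: 28.85
position: [0.5066, -0.0259, 0.1381]
ee_rot: [0.99, -0.14, -0.0, 0.0]
ft_force: [0.8, 0.4, -0.9]
grip_width: 0.226
```

>>> send_rows:
  steps:
    - [[0,0,0.01],0]
    - [[0,0,0.02],0]
    - [[0,0,0.02],0]
    - [[0,0,0.02],0]
    - [[0,0,0.02],0]
    - [[0,0,0.02],0]
    - [[0,0,0.02],0]
    - [[0,0,0.02],0]

```text
clock: 29.85
position: [0.5069, -0.028, 0.1185]
ee_rot: [0.99, -0.143, 0.0, 0.0]
ft_force: [-0.3, -0.4, 0.2]
grip_width: 0.226
```

```bash
python3 - <<'E'
from h import *
p,P,Q,m=held("w16",-.04,-.03)
m&=(abs(Q[...,0])<.012);print(rect(Q[m]),Q[m].min(0),rect(P[m]))
move(.507,-.0279,.055,-16.45)
E
```

```text
(array([-0.1, -8.1]), 67.8, 23.8, -89.99) [-0.01197337 -0.04203511 -0.03780444] (array([509.2, -20.2]), 67.8, 23.8, 73.52)
shift [ 0.     -0.0001  0.0634] spin -0.0003 curyaw -16.47 tilt [ 1.e-04 -1.e-04 -1.e+00] j7 -0.43
```

View pics/w16.png

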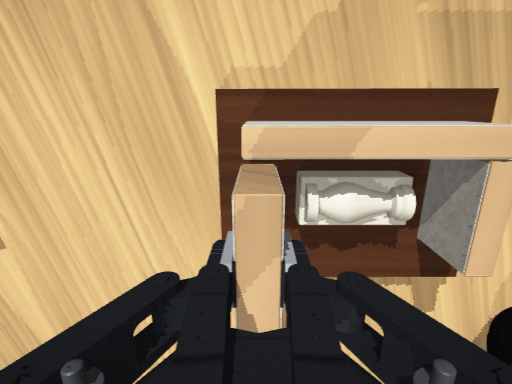

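>>> send_rows:
  steps:
    - [[0,0,0.015],0]
    - [[0,0,0.03],0]
    - [[0,0,0.05],0]
    - [[0,0,0.06],0]
    - [[0,0,0.063],0]
    - [[0,0,0.063],0]
    - [[0,0,0.063],0]
    - [[0,0,0.063],0]

```text
clock: 30.9
position: [0.5072, -0.028, 0.0559]
ee_rot: [0.99, -0.143, 0.0, 0.0]
ft_force: [0.2, 1.1, -0.9]
grip_width: 0.228
```

```bash
python3 - <<'E'
from h import *
o=manip.get_obs();print(o['ft_force'],o['position'])
move(.507,-.0279,.0464,-16.45)
E
```

```text
[ 0.15779673  1.06705269 -0.86014238] [ 0.5072284  -0.02799092  0.05586886]
shift [-0.0003 -0.      0.0095] spin -0.0004 curyaw -16.47 tilt [ 9.e-04 -3.e-04 -1.e+00] j7 -0.47
```

>>> send_rows:
  steps:
    - [[-0.0002,0,0.005],0]
    - [[-0.0002,0,0.009],0]
    - [[-0.0002,0,0.0097],0]
    - [[-0.0002,0,0.0097],0]
    - [[-0.0002,0,0.0097],0]
    - [[-0.0002,0,0.0097],0]
    - [[-0.0002,0,0.0097],0]
    - [[-0.0002,0,0.0097],0]

```text
clock: 31.9
position: [0.5068, -0.028, 0.0465]
ee_rot: [0.99, -0.143, 0.0, 0.0]
ft_force: [-7.0, -0.7, 14.6]
grip_width: 0.229
```

>>> send_rows:
  steps:
    - [[0,0,0],0]
    - [[0,0,0],0]
    - [[0,0,0],0]
    - [[0,0,0],0]
    - [[0,0,-0.02],0]
    - [[0,0,-0.05],0]
    - [[0,0,-0.1],0]
    - [[0,0,-0.14],0]
  hand: 0.33

```text
clock: 32.9
position: [0.5069, -0.0278, 0.1876]
ee_rot: [0.99, -0.143, 0.0, -0.0]
ft_force: [0.4, -0.6, -0.2]
grip_width: 0.332
```

```bash
python3 - <<'E'
from h import *
frame("w17")
move(.4933,.3435,.19,-88.5)
E
```

```text
boards [350. 133.] 5173 (array([5.996e+02, 4.000e-01]), 180.6, 20.7, -16.4) uv [ 0.9 52.2] z 0.0821
boards [258. 190.] 2018 (array([508.1, -28.3]), 83.3, 21.1, 73.13) uv [-78.8  -1.3] z 0.0821
boards [431. 190.] 2290 (array([660.4, -73.9]), 84.0, 22.6, 73.74) uv [80.2 -1.9] z 0.0819
master [330. 119.] 308 (array([602.3,  10.7]), 177.4, 0.1, -16.4) uv [ 0.5 62.8] z 0.0429
master [406. 184.] 1247 (array([651.1, -71.3]), 82.9, 2.7, 73.36) uv [70.6 -2. ] z 0.0544
master [334. 180.] 3385 (array([584. , -48.9]), 90.1, 41.6, -16.63) uv [-0.1  0.5] z 0.0504
base [320. 167.] 16679 (array([585.8, -49.1]), 230.6, 175.1, -16.37) uv [1.6 0.8] z 0.0172
shift [-0.1203 -0.3515  0.0021] spin 1.2575 curyaw -16.45 tilt [ 0.0073 -0.001  -1.    ] j7 -0.39
```

View pics/w17.png

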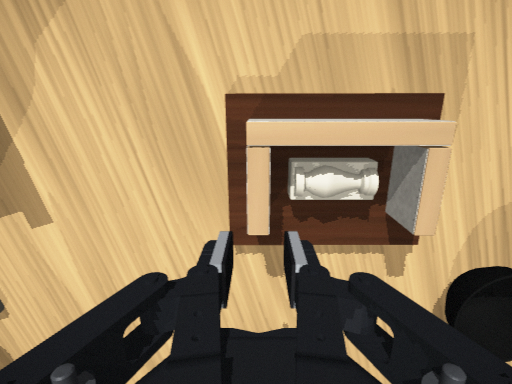

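The near short board at (258,190) and far one at (437,190) are both about 1.5 mm off the long board. Now the last long board.

>>> send_rows:
  steps:
    - [[-0.014,-0.042,0],0.16]
    - [[-0.03,-0.088,0],0.33]
    - [[-0.046,-0.135,0],0.5]
    - [[-0.063,-0.184,0],0.68]
    - [[-0.08,-0.233,0],0.85]
    - [[-0.097,-0.283,0],1.02]
    - [[-0.112,-0.327,0],1.18]
    - [[-0.1203,-0.3515,0],1.2575]
  hand: 0.7

```text
clock: 33.95
position: [0.4897, 0.3465, 0.1853]
ee_rot: [0.716, -0.698, -0.001, -0.0]
ft_force: [0.5, -0.8, -1.0]
grip_width: 0.699
```

```bash
python3 - <<'E'
from h import *
p,d,P=wlook("w18",minpix=600,zmin=.05)
move(.4933,.3435,.03,-88.5)
E
```

```text
z0 -0.0007
[261. 174.] 3985 ztop 0.0654 top (array([493. , 343.9]), 180.2, 21.3, 1.53) all (array([493. , 343.9]), 180.2, 21.3, 1.53)
[257. 332.] 39353 ztop 0.2791 top (array([505.3, 347.6]), 125.6, 13.7, -88.54) all (array([444.1, 386.7]), 226.7, 111.3, -38.82)
shift [ 0.006  -0.0046  0.1552] spin -0.0017 curyaw -88.6 tilt [-0.0013  0.0024 -1.    ] j7 -2.41
```

View pics/w18.png

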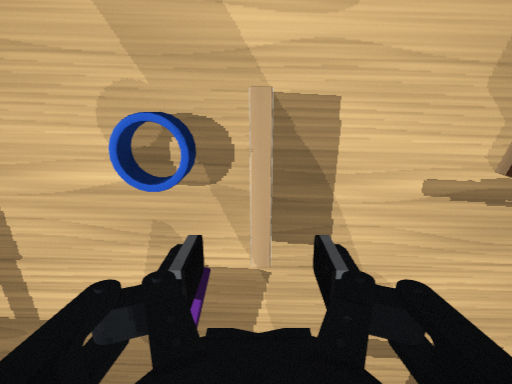

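The pale long board at (261,174) is between the fingers and clear of the tape roll at (152,152). I'll descend.

>>> send_rows:
  steps:
    - [[0,0,0.05],0]
    - [[0,0,0.1],0]
    - [[0,0,0.14],0]
    - [[0,0,0.155],0]
    - [[0,0,0.158],0]
    - [[0,0,0.158],0]
    - [[0,0,0.158],0]
    - [[0,0,0.158],0]

```text
clock: 35.0
position: [0.4915, 0.3435, 0.0286]
ee_rot: [0.716, -0.698, 0.0, -0.001]
ft_force: [0.2, -0.2, -0.2]
grip_width: 0.697
```

```bash
python3 - <<'E'
from h import *
move(.4933,.3435,.03,-88.5)
E
```

```text
shift [ 0.0001 -0.0018 -0.0014] spin -0.0005 curyaw -88.53 tilt [ 1.3e-03  6.0e-04 -1.0e+00] j7 -2.48
```

>>> send_rows:
  steps:
    - [[0,-0.0016,-0.001],0]
    - [[0,-0.0016,-0.001],0]
    - [[0,-0.0016,-0.001],0]
    - [[0,-0.0016,-0.001],0]
    - [[0,-0.0016,-0.001],0]
    - [[0,-0.0016,-0.001],0]
    - [[0,-0.0016,-0.001],0]
    - [[0,-0.0016,-0.001],0]
  hand: 0
  force: 60

```text
clock: 36.0
position: [0.4929, 0.3434, 0.0289]
ee_rot: [0.716, -0.698, 0.0, -0.0]
ft_force: [1.8, 0.4, 4.3]
grip_width: 0.225
```

```bash
python3 - <<'E'
from h import *
print(manip.get_obs()['position'],manip.get_obs()['grip_width'])
p,P,Q,m=held("w19",-.04,-.03)
m&=(abs(Q[...,0])<.012);print(rect(Q[m]),Q[m].min(0))
move(.5665,-.109,.15,-106.45)
E
```

```text
[0.49285395 0.34340453 0.02886967] 0.2245170113456537
(array([ -0.1, -32.6]), 115.9, 24.0, 89.69) [-0.01199266 -0.09056901 -0.03778807]
shift [ 0.4542 -0.062  -0.1211] spin 0.3129 curyaw -88.52 tilt [ 5.e-04  2.e-04 -1.e+00] j7 -2.48
```

Gripped in the middle. I'll carry it over to 6 mm outside the -v side.

>>> send_rows:
  steps:
    - [[0,0,-0.05],0]
    - [[0.01,-0.001,-0.105],0.01]
    - [[0.06,-0.008,-0.121],0.05]
    - [[0.117,-0.016,-0.121],0.09]
    - [[0.174,-0.024,-0.121],0.13]
    - [[0.231,-0.031,-0.121],0.17]
    - [[0.288,-0.039,-0.121],0.21]
    - [[0.345,-0.047,-0.121],0.25]

```text
clock: 37.05
position: [0.5478, -0.0022, 0.149]
ee_rot: [-0.623, 0.782, 0.0, -0.001]
ft_force: [1.0, -0.4, -1.3]
grip_width: 0.225
```

```bash
python3 - <<'E'
from h import *
move(.5676,-.105,.15,-106.45)
E
```

```text
shift [ 0.0957 -0.0423 -0.001 ] spin 0.0617 curyaw -102.91 tilt [-1.5e-03 -1.0e-04 -1.0e+00] j7 -1.97
```

>>> send_rows:
  steps:
    - [[0.03,-0.013,0],0.02]
    - [[0.06,-0.026,0],0.04]
    - [[0.085,-0.037,0],0.055]
    - [[0.0935,-0.042,0],0.0617]
    - [[0.0935,-0.042,0],0.0617]
    - [[0.0935,-0.042,0],0.0617]
    - [[0.0935,-0.042,0],0.0617]
    - [[0.0935,-0.042,0],0.0617]

```text
clock: 38.05
position: [0.5687, -0.1002, 0.1498]
ee_rot: [-0.6, 0.8, -0.0, 0.0]
ft_force: [0.8, -0.8, -0.9]
grip_width: 0.224
```

```bash
python3 - <<'E'
from h import *
p,P,Q,m=held("w20",-.04,-.03)
m&=(abs(Q[...,0])<.012);print(rect(Q[m]),Q[m].min(0),rect(P[m]))
move(.5676,-.105,.057,-106.45)
E
```

```text
(array([ -0.2, -32.5]), 116.1, 24.0, 89.5) [-0.01199402 -0.09062336 -0.03800464] (array([ 599.9, -109.2]), 116.1, 24.0, -15.83)
shift [ 0.0047 -0.0003  0.0928] spin 0.0019 curyaw -106.34 tilt [ 1.e-04 -1.e-04 -1.e+00] j7 -1.86
```

View pics/w20.png

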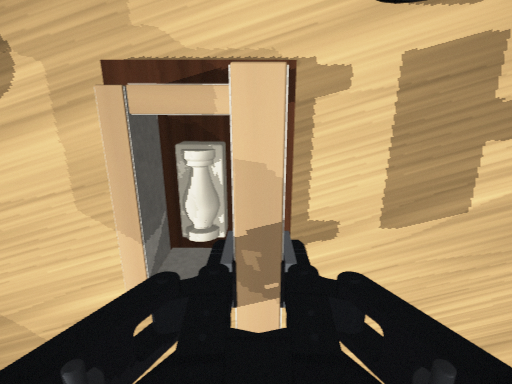

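Held board at (258,190) above the open side. I'll correct sideways by 4.7 mm first, then lower partway.

>>> send_rows:
  steps:
    - [[0.0047,0,0],0.002]
    - [[0.0047,0,0],0.002]
    - [[0.0047,0,0.02],0.002]
    - [[0.0047,0,0.04],0.002]
    - [[0.0047,0,0.06],0.002]
    - [[0.0047,0,0.08],0.002]
    - [[0.0047,0,0.092],0.002]
    - [[0.0047,0,0.092],0.002]

```text
clock: 39.1
position: [0.5668, -0.1053, 0.0569]
ee_rot: [-0.598, 0.801, 0.001, -0.001]
ft_force: [0.5, 0.1, -1.2]
grip_width: 0.226
```

```bash
python3 - <<'E'
from h import *
o=manip.get_obs();print(o['ft_force'],o['position'],F(*(o['position'][:2]*1000)))
move(.5676,-.105,.0485,-106.45)
E
```

```text
[ 0.46549792  0.13638501 -1.18350058] [ 0.56684357 -0.10529085  0.05688089] [ -0.6 -58.5]
shift [-0.0005 -0.0007  0.0084] spin -0.0008 curyaw -106.49 tilt [-1.5e-03  3.0e-04 -1.0e+00] j7 -1.88
```

>>> send_rows:
  steps:
    - [[-0.0005,-0.0005,0.005],0]
    - [[-0.0005,-0.0005,0.009],0]
    - [[-0.0005,-0.0005,0.009],0]
    - [[-0.001,-0.0005,0.009],0]
    - [[-0.002,-0.0005,0.009],0]
    - [[-0.003,-0.0005,0.009],0]
    - [[-0.004,-0.0005,0.009],0]
    - [[-0.004,-0.0005,0.009],0]

```text
clock: 40.1
position: [0.569, -0.1016, 0.0487]
ee_rot: [-0.598, 0.801, -0.0, 0.0]
ft_force: [-0.5, -0.9, -1.8]
grip_width: 0.224
```

```bash
python3 - <<'E'
from h import *
o=manip.get_obs();print(o['ft_force'],o['position'],F(*(o['position'][:2]*1000)))
move(.5693,-.0993,.0478,-106.45)
E
```

```text
[-0.54681596 -0.88500782 -1.78632832] [ 0.56901371 -0.1015997   0.0487295 ] [  0.4 -54.3]
shift [-0.0023  0.0004  0.0009] spin -0.0007 curyaw -106.49 tilt [ 1.e-04 -1.e-04 -1.e+00] j7 -1.9
```

>>> send_rows:
  steps:
    - [[-0.0005,0.0004,0.0005],0]
    - [[-0.001,0.0004,0.0007],0]
    - [[-0.0015,0.0004,0.0007],0]
    - [[-0.002,0.0004,0.0007],0]
    - [[-0.0025,0.0004,0.0007],0]
    - [[-0.0028,0.0004,0.0007],0]
    - [[-0.0028,0.0004,0.0007],0]
    - [[-0.0028,0.0004,0.0007],0]

```text
clock: 41.1
position: [0.5693, -0.0991, 0.048]
ee_rot: [-0.598, 0.801, -0.0, -0.0]
ft_force: [-0.9, -3.1, -0.4]
grip_width: 0.23
```

```bash
python3 - <<'E'
from h import *
o=manip.get_obs();print(o['ft_force'],o['position'],F(*(o['position'][:2]*1000)))
p,P,Q,m=held("w21",-.04,-.03)
move(.5693,-.0993,.0468,-106.45)
cv2.imwrite("pics/w21b.png",cv2.resize(p[40:300,60:330,::-1],(780,750)[:2] if 0 else (620,598),interpolation=cv2.INTER_CUBIC))
E
```

```text
[-0.85068863 -3.13030522 -0.36188597] [ 0.56933188 -0.09913372  0.04802706] [  0.  -51.9]
shift [ 0.0002 -0.      0.0012] spin -0.0011 curyaw -106.51 tilt [-0.e+00 -2.e-04 -1.e+00] j7 -1.9
```

View pics/w21b.png

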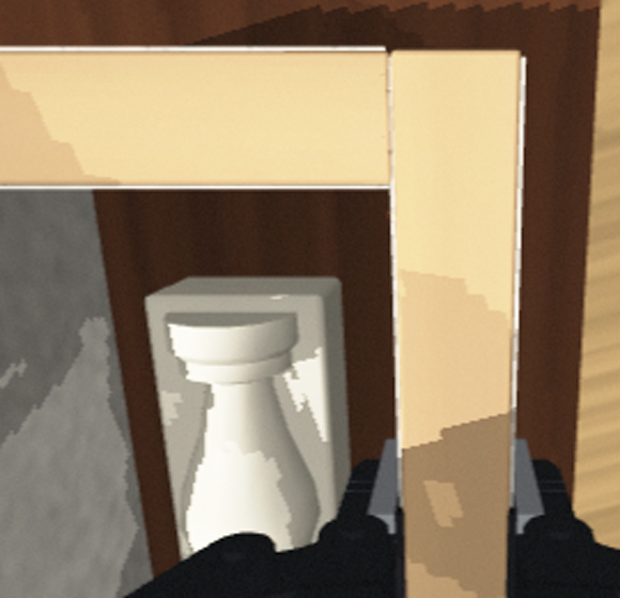

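The corner is closed and flush at (388,50) in the crop, with a push force of about 3 N. I'll lower the last millimetre, release and look.

>>> send_rows:
  steps:
    - [[0,0,0.0006],0]
    - [[0,0,0.0013],0]
    - [[0,0,0.0013],0]
    - [[0,0,0.0013],0]
    - [[0,0,0.0013],0]
    - [[0,0,0.0013],0]
    - [[0,0,0.0013],0]
    - [[0,0,0.0013],0]

```text
clock: 42.15
position: [0.5694, -0.099, 0.0468]
ee_rot: [-0.598, 0.801, -0.0, -0.0]
ft_force: [-1.4, -4.5, 5.0]
grip_width: 0.232
```

>>> send_rows:
  steps:
    - [[0,0,0],0]
    - [[0,0,0],0]
    - [[0,0,0],0]
    - [[0,0,0],0]
    - [[0,0,-0.02],0]
    - [[0,0,-0.05],0]
    - [[0,0,-0.1],0]
    - [[0,0,-0.14],0]
  hand: 0.33

```text
clock: 43.15
position: [0.5698, -0.0987, 0.1903]
ee_rot: [-0.598, 0.801, -0.001, 0.001]
ft_force: [0.2, 0.4, 0.5]
grip_width: 0.334
```

```bash
python3 - <<'E'
from h import *
o=manip.get_obs();M=R.from_quat(o['ee_rot']).as_matrix()
# shift so the camera looks at frame centre
move(.5845,-.0495,.24,-106.45)
frame("w22")
E
```

```text
shift [-0.0514 -0.0003 -0.0496] spin -0.0005 curyaw -106.48 tilt [ 2.5e-03 -4.0e-04 -1.0e+00] j7 -1.85
boards [201. 169.] 12288 (array([584.2, -49. ]), 181.4, 125.8, -16.47) uv [0.1 0.4] z 0.0822
master [172. 195.] 1666 (array([591.1,  -9.2]), 141.9, 36.1, -1.6) uv [-4.6 40.6] z 0.054
master [211. 181.] 3308 (array([583.9, -49.9]), 88.8, 42.1, -16.4) uv [ 0.  -0.5] z 0.0504
base [242. 123.] 6817 (array([584.3, -49. ]), 230.4, 175.5, -16.37) uv [0.2 0.5] z 0.0173
base [211. 169.] 5008 (array([583.4, -47.5]), 137.5, 80.9, -16.31) uv [-1.1  1.7] z 0.0174
```

View pics/w22.png

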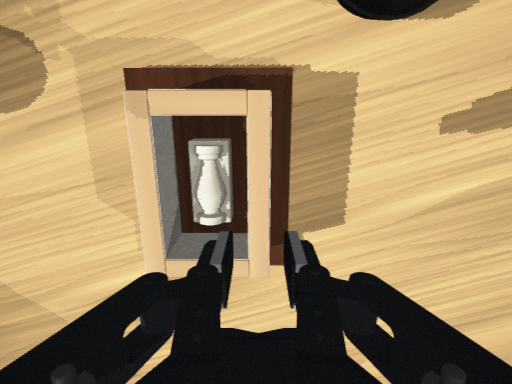

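The box measures 181.4 x 125.8 mm overall (180 x 124 nominal plus pixel spread), centred on the master and baseboard. One more look at the near corners, from a retracted pose.

>>> send_rows:
  steps:
    - [[0,0,-0.04],0]
    - [[-0.02,0.02,-0.06],0]
    - [[-0.04,0.05,-0.06],0]
    - [[-0.051,0.07,-0.06],0]
    - [[-0.051,0.08,-0.06],0]
    - [[-0.051,0.08,-0.06],0]
    - [[-0.051,0.08,-0.06],0]
    - [[-0.051,0.08,-0.06],0]

```text
clock: 44.2
position: [0.5075, -0.0278, 0.2466]
ee_rot: [-0.598, 0.801, 0.0, -0.0]
ft_force: [0.1, -0.2, -0.1]
grip_width: 0.336
```

```bash
python3 - <<'E'
from h import *
frame("w23")
z=np.load("w23.npz");p=z['p'];P=z['P'];Z=P[...,2]
a=np.radians(-16.45);D=P[...,:2]*1000-[584.,-49.4]
u=D@[np.cos(a),np.sin(a)];v=D@[-np.sin(a),np.cos(a)]
m=(Z>.076)&(Z<.092)&(abs(u)<100)&(abs(v)<75)&(p.astype(int).sum(-1)>170)
for nm,s in(("L",m&(v>43)),("R",m&(v<-43)),("far",m&(u>71)&(abs(v)<40)),("near",m&(u<-71)&(abs(v)<40))):
    print(nm,s.sum(),"u",np.percentile(u[s],[.3,99.7]).round(1),"v",np.percentile(v[s],[.3,99.7]).round(1))
ys,xs=np.where(m);y0,y1,x0,x1=ys.min()-8,ys.max()+8,xs.min()-8,xs.max()+8
c=p[y0:y1,x0:x1,::-1];f=580/c.shape[0];cv2.imwrite("pics/w23b.png",cv2.resize(c,(int(c.shape[1]*f),580),interpolation=cv2.INTER_CUBIC))
q,_,_=get("top");cv2.imwrite("pics/top1.png",cv2.resize(q[:,:,::-1],(800,600)))
E
```

```text
boards [257.  87.] 11356 (array([585. , -49.4]), 180.4, 125.6, -16.45) uv [1.  0.3] z 0.0822
master [257.  91.] 1721 (array([584.4, -49.3]), 139.8, 83.4, -16.51) uv [0.4 0.2] z 0.054
master [258. 103.] 2850 (array([583.3, -49.2]), 90.0, 41.4, -15.7) uv [-0.7 -0. ] z 0.0506
base [258.  95.] 4669 (array([584. , -49.1]), 228.4, 175.4, -16.29) uv [-0.1  0.3] z 0.0172
base [257.  98.] 5034 (array([584.5, -49.3]), 139.2, 83.4, -16.51) uv [0.5 0.2] z 0.0173
L 3466 u [-88.5  89.2] v [43.  62.9]
R 3382 u [-88.6  89.2] v [-62.4 -43.1]
far 1946 u [71.1 90.9] v [-39.8  39.8]
near 1146 u [-89.  -71.2] v [-39.9  39.8]Traceback (most recent call last):
  File "<stdin>", line 10, in <module>
ZeroDivisionError: division by zero
```

```bash
python3 - <<'E'
from h import *
p=np.load("w23.npz")['p']
cv2.imwrite("pics/w23b.png",cv2.resize(p[0:190,150:370,::-1],(660,570),interpolation=cv2.INTER_CUBIC))
q,_,_=get("top");cv2.imwrite("pics/top1.png",cv2.resize(q[:,:,::-1],(800,600)))
print(manip.get_obs()['clock'])
E
```

```text
44.3
```

View pics/w23b.png

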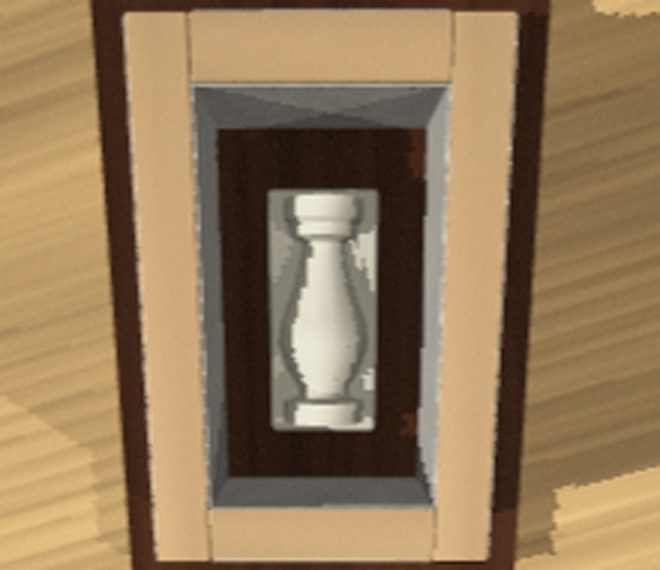

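View pics/top1.png

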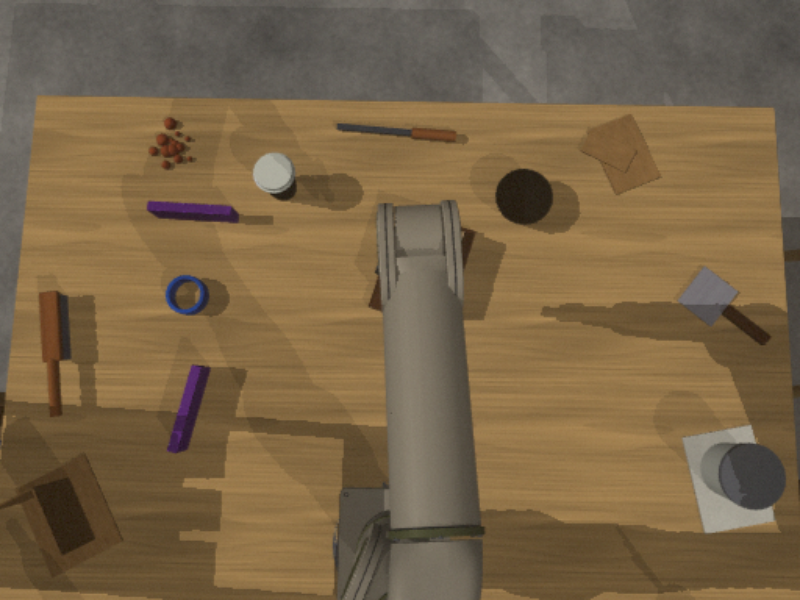

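The crop shows all four corners closed and flush, at (190,50), (452,50), (212,535) and (435,535), with the master centred at (323,310). In the top view the tape, cup and bowl have not moved. I'm handing in.

```bash
python3 -c "
from workcell import manip
print(manip.hand_in(), manip.get_obs()['clock'])"
```

```text
the job is handed in; nothing more can be done
the job is handed in; nothing more can be done
```

The plaster master stands in the middle of the baseboard, relief up and along its length, with the four frame boards closed round it. I handed it in at about 44 s of the 122 s allowed.

- **Order:** I placed the master first, then one long board, then both short boards. The second long board went on last, held in the gripper and slid against the short boards with about 3 N, which closed the corners.
- **Box:** the last wrist pictures give about 181 x 126 mm overall, against 180 x 124 nominal. I put the excess down to pixel spread. The long boards' ends and the short boards' outer faces agree within about 2 mm, and all four corners look closed.
- **Centring:** the master, box and baseboard centres agree within about 1–2 mm. Yaw agrees within about 0.2°, except for one master reading in the last picture that was 0.7° off.
- **Bystanders:** the tape, cup and bowl look unmoved in the last top picture.
- **Checks that failed or disagreed:** my first script for the final enlarged crop crashed, so I redid the crop. The cameras differ from each other by up to 2 mm. The arm hid the box in the last top view, so the final box check rests on the wrist camera alone.

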